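# Close a vial in the vacuum drying chamber and hold the lid on its seal

## Robot

A 6-joint arm with a two-finger parallel gripper is mounted at the origin on the work surface. World frame = base frame: x ahead of the robot, y to its left, z up, the work surface at z = 0. Lengths are in mm, angles in rad, forces in N, time in s.
With the tool pointing down it reaches from about 300 to 775 mm from the base axis. Payload 14.6 kg.
Tool frame: the origin (TCP) lies between the finger pads; the fingertips stand 11 mm ahead of it and the grasp point (between the pads) lies 8 mm behind it; z points along the fingers, y is the direction in which the jaws open and shut (so a half turn about z gives the same grasp; the last joint's range is limited). The gripper opens to 94 mm and grips with 3 to 60 N. Pads are 16 mm wide; open, the fingers measure 119 mm over their backs; the gripper's body (75 mm by 177 mm) begins 78 mm behind the grasp point.
Start: joints at [-1.261, 0.3, 1.521, -0, 1.321, -0.067], TCP at [202.363, -511.408, 216.446] pointing down, gripper open.
Joint ranges: [-3.03, 3.03], [-0.79, 2.21], [0.23, 2.52], [-1.04, 4.18], [0, 3.07], [-2.55, 2.55]. Speed limits (rad/s): [2.22, 2.22, 2.57, 3.14, 3.14, 3.14].

## Interface

Orientations are given as [roll, pitch, yaw] about the fixed x, y, z axes, in that order (R = Rz(yaw) Ry(pitch) Rx(roll)).
In Python, from cell import * gives the robot as it stands.
- The arm moves only by the tool arm_command, never from a script. Its argument "deltas" is a list of rows, each an object with "xyz": the shift along the world's x, y, z in m, a list of three; "turn": the turn, a rotation vector about the world's x, y, z in rad, a list of three. A call has 1 to 12 rows; each row shifts and turns the commanded pose from where the row before left it; what a row does not reach is not made up. A row lasts 1/8 s, in which the tool goes at most 62.5 mm and 10.7 degrees, less where a joint would pass 70% of its speed; a pose out of reach is approached as far as the arm can. A call with a gripper value outside its range is refused whole. "gripper" is the closure, from 0 (fully open) to 1 (shut), set as the call begins (left out, the last holds). The fingers move at their own pace and stop on an object; "force" is the grip in N (left out, the last holds). Time passes only in rows, so rows that do not move let the fingers close. It gives the time, the measured TCP pose, the force and the opening at its end, in the units of the state.
- read_state(): the state, without advancing time (a new reading comes with each control period).
- camera(name): name is "side" or "top" or "wrist"; returns a dict with "color" (384x512x3 uint8, red, green, blue), "fx", "fy", "cx", "cy" (pixels), "rvec" (rotation vector, rad) and "tvec" (3), from world to camera coordinates, as OpenCV has them; the wrist camera has in their place "mount" (4x4, takes a point from camera to tool coordinates, whose origin is the TCP and whose axes are the flange's). Camera axes: x right, y down, z forward; pixel columns grow to the right and rows downward; lengths in mm; the calibration is good to about 2 mm. A picture is of the moment at which its call begins: read the wrist's pose just before it. There is no depth.
- sign_off(): hands the job in, once; it reports no verdict.
The state is a dict: "clock": time; "joints": joint angles; "qd": joint speeds; "effort": joint torques, N m; "eef_pos": TCP position; "eef_rot": TCP orientation; "wrist_force": force on the tool from outside, world axes, zero at the start; "moment": the same for the moment, N m; "finger_gap": finger opening in mm.
Only numpy, scipy, OpenCV 4.12 (cv2) and the standard library are available. Lean on these libraries where they do the work, as an engineer would, in place of code of your own. Each camera call takes 0.05 s, during which the arm holds its last target.

## Task

Please get the open vial under vacuum: take the vial without a cap out of the compartment tray, keep it upright, lower it (do not drop it) into the well in the middle of the vacuum chamber and let it stand there. Then fetch the chamber lid (it has a knob to take it by), keep it right side up, work it over the two locating pins until it drops flat onto the seal, press it down until the seal is well squeezed, and finish while you are still holding it pressed down. Leave the capped vials in the tray and do not disturb the bottle or the beaker.

Things in the scene. Friction and masses are not known exactly. Their poses are not given: they have to be found in the camera images.
- vial: Open amber glass vial without a cap: plain upright tube, 22 mm outer diameter, 50 mm tall, about 30 g. It starts upright in one compartment of the tray. Origin: centre of its underside; z points up to its mouth.
- capped_a: Bystander: capped amber vial in the tray, 22 mm body, white cap 24 mm in diameter, 56 mm tall. Origin: centre of its underside.
- capped_b: Bystander: another capped vial like capped_a.
- tray: White tray, fixed, 100 mm (its x) by 148 mm (its y); walls and dividers 20 mm high, floor 3 mm. 2 by 3 compartments, 45 mm square, centres at x = -24, 24 and y = -48, 0, 48 mm. The three vials stand loosely in compartments that touch only at corners: fingers closing along the tray's x or y axis find a vial's sides free. Origin: centre of its underside, on the bench at z = 0.
- chamber: Vacuum drying chamber, fixed: open-topped aluminium box 190 (its x) by 140 mm (its y), rim 70 mm above the bench, opening 140 (x) by 104 mm (y). Two upright pins on the rim, a black rubber seal round the opening standing 4 mm above the rim (top at 74 mm). Gauge on the +y side (36 mm out) and pipe on the +x end (52 mm out) stay below the rim. Origin: centre of its underside; z up.
- well (a point): Centre of the floor of the vial's well, 12 mm above the bench, at the chamber's x = y = 0. Round well, 25 mm in diameter, 14 mm deep, in a white block 64 mm square and 26 mm high inside the chamber. A vial standing in it has its mouth 62 mm above the bench, 8 mm below the rim.
- pin_a (a point): Tip of the steel locating pin at the chamber's x = -83 mm, y = 0, 82 mm above the bench: 8 mm in diameter, standing 12 mm above the rim, its top 4 mm tapered to 3 mm.
- pin_b (a point): Tip of the other, equal pin, at the chamber's x = +83 mm, y = 0.
- seal (a joint): How far the seal is squeezed down, in m: 0 free, about 0.001 under the lid's own weight, 0.004 when the lid meets the metal rim. It is a spring of 4000 N/m: with the lid's weight, pushing with 7 to 8 N gives about 0.003, 12 N brings the lid to the rim.
- lid: Grey plastic lid, loose, right side up on the bench: plate 188 (its x) by 136 (its y) by 18 mm, about 0.45 kg. In its underside two blind bores, 10 mm wide, 14 mm deep, at x = -83 and 83 mm, y = 0, fit the pins either way round, with 1 mm of play. Origin: centre of its underside; z up. Height of its underside: 82 mm resting on the pin tips, 73 mm dropped on, 70 mm hard down on the rim.
- knob (a point): Centre of the top of the lid's knob, 54 mm above the lid's underside at its centre: upright black cylinder 30 mm in diameter, 36 mm tall, standing on the plate.
- reagent_bottle: Bystander: white jar, 60 mm in diameter, 120 mm tall, beyond the chamber. Origin: centre of its underside.
- beaker: Bystander: glass cup, 60 mm in diameter, 70 mm tall, beyond the chamber. Origin: centre of its underside.
Not all that is in view belongs to the job. What is shaped like the vial but purple is not meant.

How it is judged:
By the outcome, as a careful person would: the job done as asked, in the order asked, and still so for the second after the job is handed in, while the arm keeps its last pose, push and grip.
It also fails if it takes over 61 s, if anything falls off the work surface, if the arm or the gripper's body presses on something with over 40 N, if the wrist force passes 120 N, or if a joint passes its speed limit or range.

## Working session

There is one attempt and no reset: what is moved stays moved. The work goes in short steps, Python scripts to look and compute and a tool call to move; the robot and the scene stay as the last step left them, time stands still between calls to the robot, and variables do not carry over. Pictures are saved under pics/ and viewed, and the job is handed in when it is done.

Besides the shell and the picture viewer there is one more tool, called after "Request:" as a command line: name --argument value ..., lists and objects as JSON in quotes. arm_command: Moves the arm, as the interface text tells. Its arguments: {"type":"object","properties":{"deltas":{"type":"array","items":{"type":"object","properties":{"xyz":{"type":"array","items":{"type":"number"}},"turn":{"type":"array","items":{"type":"number"}}}}},"gripper":{"type":"number"},"force":{"type":"number"}},"required":["deltas"]}

```bash
ls; mkdir -p pics; python3 - <<'E'
from cell import *
import cv2
s=read_state();print(s)
for n in ("top","side"):
    c=camera(n);print(n,{k:v for k,v in c.items() if k!="color"})
    cv2.imwrite(f"pics/{n}0.png",c["color"][:,:,::-1])
E
```

```text
pics
{'clock': 0.0, 'joints': array([-1.26060702e+00,  3.00474601e-01,  1.52155746e+00,  4.55475153e-06,
        1.32068934e+00, -6.65987106e-02]), 'qd': array([ 0.0018222 , -0.00061997,  0.001854  , -0.00072711, -0.00013883,
       -0.0013137 ]), 'effort': array([ 2.01202478e-03, -5.31806266e+01, -3.52735126e+01,  7.08792591e-02,
        2.45158287e-02, -9.54042025e-05]), 'eef_pos': array([ 202.29084498, -511.19147506,  215.89439276]), 'eef_rot': array([-3.14046670e+00, -7.95194941e-05,  3.76786843e-01]), 'wrist_force': array([-0.23076423,  0.46429484,  0.56645525]), 'moment': array([-0.00126462,  0.00766196,  0.01133337]), 'finger_gap': 94.32995955531192}
top {'fx': 466.8714243168692, 'fy': 466.8714243168692, 'cx': 251.4432376343748, 'cy': 199.03632983414263, 'rvec': array([ 2.12340457, -2.11098557,  0.1736857 ]), 'tvec': array([  14.470413  ,  564.72870302, 1378.17790079])}
side {'fx': 419.28673036982974, 'fy': 419.28673036982974, 'cx': 254.0259516464495, 'cy': 185.1726055543696, 'rvec': array([ 2.08190745, -0.37524391,  0.20527906]), 'tvec': array([-504.20036928,  162.7636603 , 1079.75383344])}
```

View pics/top0.png

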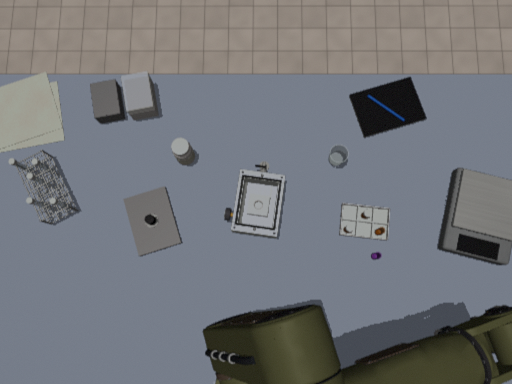

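View pics/side0.png

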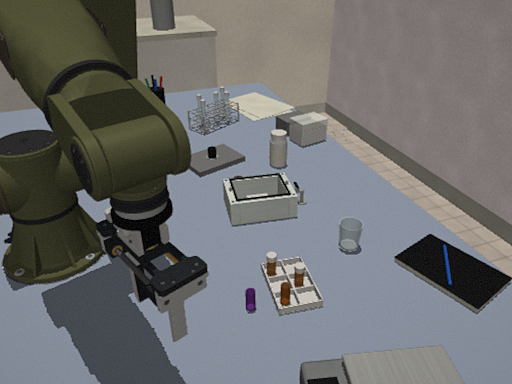

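The open vial looks to be the uncapped amber tube at top (379,231) and side (285,293). Three things could be mistaken for it: the capped vials at top (365,215) and (348,229), and the purple decoy at (376,256). I'll check with an enlarged crop.

```bash
cat > h.py <<'E'
import numpy as np, cv2
from scipy.spatial.transform import Rotation as Ro
def RT(c,state=None):
    """world->cam R,t"""
    if "mount" in c:
        M=np.eye(4);M[:3,:3]=Ro.from_euler('xyz',state["eef_rot"]).as_matrix();M[:3,3]=state["eef_pos"]
        W=np.linalg.inv(M@np.array(c["mount"]));return W[:3,:3],W[:3,3]
    return Ro.from_rotvec(c["rvec"]).as_matrix(),np.array(c["tvec"])
def ray(c,uv,z,state=None):
    R,t=RT(c,state);d=R.T@np.array([(uv[0]-c["cx"])/c["fx"],(uv[1]-c["cy"])/c["fy"],1]);o=-R.T@t
    return o+d*(z-o[2])/d[2]
def proj(c,P,state=None):
    R,t=RT(c,state);q=(R@np.atleast_2d(P).T).T+t
    return np.c_[q[:,0]/q[:,2]*c["fx"]+c["cx"],q[:,1]/q[:,2]*c["fy"]+c["cy"]]
def crop(c,x0,y0,w,h,s,fn):
    cv2.imwrite(fn,cv2.resize(c["color"][y0:y0+h,x0:x0+w,::-1],None,fx=s,fy=s,interpolation=cv2.INTER_CUBIC))
E
python3 - <<'E'
from cell import *
from h import *
c=camera("top");d=camera("side")
a=cv2.resize(c["color"][195:270,330:400,::-1],None,fx=5,fy=5,interpolation=cv2.INTER_CUBIC)
b=cv2.resize(d["color"][240:320,235:330,::-1],None,fx=4.5,fy=4.5,interpolation=cv2.INTER_CUBIC)
H=max(a.shape[0],b.shape[0]);im=np.zeros((H,a.shape[1]+b.shape[1],3),np.uint8);im[:a.shape[0],:a.shape[1]]=a;im[:b.shape[0],a.shape[1]:]=b
cv2.imwrite("pics/c1.png",im)
crop(c,110,155,185,110,4.3,"pics/c2.png")
for n,uv,z in [("vialtop",(379.5,231),45),("capA",(365,215),56),("capB",(348,229),56),("tray1",(342,205),20),("tray2",(390,207),20),("tray3",(388,240),20),("tray4",(340,237),20),("well",(258,205),20),("knob",(150,220),54),("bottle",(181,146),120),("beaker",(338,155),70),("purple",(376,256),10),
 ("lid1",(125,199),18),("lid2",(163,188),18),("lid3",(181,240),18),("lid4",(141,254),18)]:
    print(n,ray(c,uv,z).round(0))
E
```

```text
vialtop [ 469. -370.   45.]
capA [ 516. -326.   56.]
capB [ 473. -273.   56.]
tray1 [ 553. -264.   20.]
tray2 [ 547. -412.   20.]
tray3 [ 445. -401.   20.]
tray4 [ 453. -255.   20.]
well [552.  -2.  20.]
knob [498. 326.  54.]
bottle [712. 228. 120.]
beaker [ 700. -247.   70.]
purple [ 396. -365.   10.]
lid1 [569. 417.  18.]
lid2 [605. 298.  18.]
lid3 [441. 236.  18.]
lid4 [397. 358.  18.]
```

View pics/c1.png

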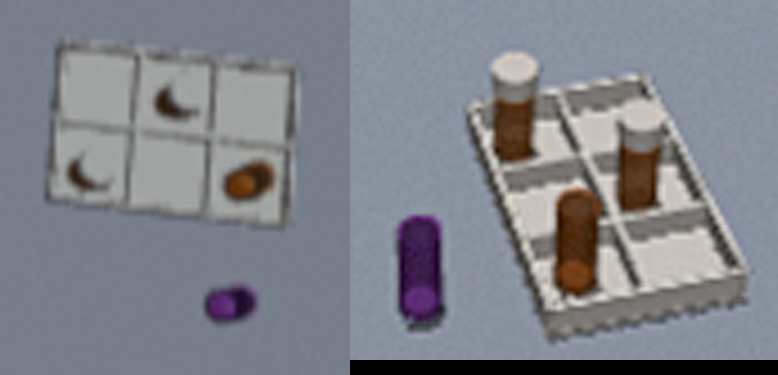

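View pics/c2.png

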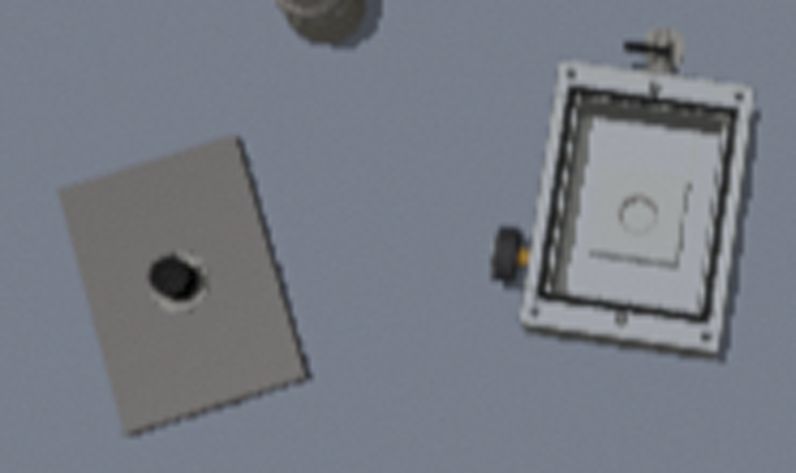

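The crop confirms it: the open tube is in the tray's near-right compartment, and the purple one stands outside the tray. I'll move above the vial and look with the wrist camera.

Request:
arm_command --deltas '[{"xyz": [0.027, 0.014, 0], "turn": [0, 0, -0.042]}, {"xyz": [0.027, 0.014, 0], "turn": [0, 0, -0.042]}, {"xyz": [0.027, 0.014, 0], "turn": [0, 0, -0.042]}, {"xyz": [0.027, 0.014, 0], "turn": [0, 0, -0.042]}, {"xyz": [0.027, 0.014, 0], "turn": [0, 0, -0.042]}, {"xyz": [0.027, 0.014, 0], "turn": [0, 0, -0.042]}, {"xyz": [0.027, 0.014, 0], "turn": [0, 0, -0.042]}, {"xyz": [0.027, 0.014, 0], "turn": [0, 0, -0.042]}, {"xyz": [0.027, 0.014, 0], "turn": [0, 0, -0.042]}, {"xyz": [0.025, 0.013, 0], "turn": [0, 0, -0.042]}, {}, {}]'

```text
validation failed for argument at $.de...
```

```bash
python3 - <<'E'
from cell import *
from h import *
s=read_state();print(s["eef_pos"],s["eef_rot"],s["clock"])
w=camera("wrist");print(w["fx"],w["cx"],w["cy"],np.array(w["mount"]).round(3))
cv2.imwrite("pics/w1.png",w["color"][:,:,::-1]);np.save("w1.npy",[w,s],allow_pickle=True)
E
```

```text
[ 202.34168523 -511.27134272  216.11625405] [-3.14090156e+00 -4.94010753e-05  3.76874737e-01] 0.2
309.78054627047624 258.8267514252758 194.6687515679086 [[-0.00000e+00 -9.70000e-01 -2.44000e-01  7.09460e+01]
 [ 1.00000e+00  0.00000e+00 -1.00000e-03  7.24000e-01]
 [ 1.00000e-03 -2.44000e-01  9.70000e-01 -1.68293e+02]
 [ 0.00000e+00  0.00000e+00  0.00000e+00  1.00000e+00]]
```

View pics/w1.png

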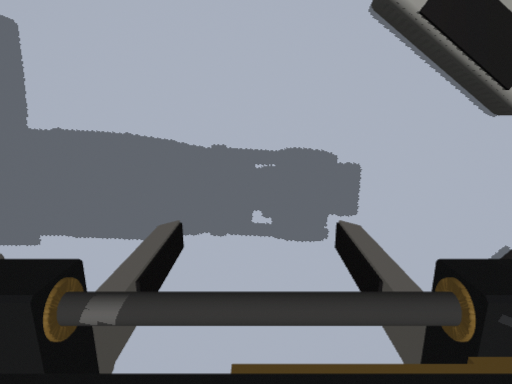

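Request:
arm_command --deltas '[{"xyz": [0.027, 0.014, 0], "turn": [0, 0, -0.042]}, {"xyz": [0.027, 0.014, 0], "turn": [0, 0, -0.042]}, {"xyz": [0.027, 0.014, 0], "turn": [0, 0, -0.042]}, {"xyz": [0.027, 0.014, 0], "turn": [0, 0, -0.042]}, {"xyz": [0.027, 0.014, 0], "turn": [0, 0, -0.042]}, {"xyz": [0.027, 0.014, 0], "turn": [0, 0, -0.042]}, {"xyz": [0.027, 0.014, 0], "turn": [0, 0, -0.042]}, {"xyz": [0.027, 0.014, 0], "turn": [0, 0, -0.042]}, {"xyz": [0.027, 0.014, 0], "turn": [0, 0, -0.042]}, {"xyz": [0.025, 0.013, 0], "turn": [0, 0, -0.042]}, {"xyz": [0, 0, 0], "turn": [0, 0, 0]}, {"xyz": [0, 0, 0], "turn": [0, 0, 0]}]'

```text
clock: 1.75
eef_pos: [469.8, -372.7, 216.3]
eef_rot: [-3.141, 0.0, -0.043]
wrist_force: [-0.8, -0.3, 0.2]
finger_gap: 93.9
```

```bash
python3 - <<'E'
from cell import *
from h import *
s=read_state();print(s["eef_pos"],s["eef_rot"],s["clock"])
w=camera("wrist")
cv2.imwrite("pics/w2.png",w["color"][:,:,::-1]);np.save("w2.npy",[w,s],allow_pickle=True)
E
```

```text
[ 469.82739227 -372.6744297   216.28272078] [-3.14147863e+00  4.12223157e-04 -4.26127393e-02] 1.75
```

View pics/w2.png

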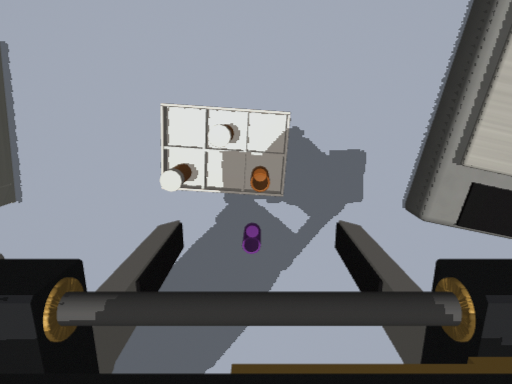

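```bash
python3 - <<'E'
from h import *
w,s=np.load("w2.npy",allow_pickle=True)
hsv=cv2.cvtColor(w["color"],cv2.COLOR_RGB2HSV)
m=((hsv[...,0]<18)&(hsv[...,1]>120)&(hsv[...,2]>40)).astype(np.uint8);m[:150]=0;m[210:]=0;m[:,:235]=0;m[:,300:]=0
ys,xs=np.nonzero(m);print(xs.min(),xs.max(),ys.min(),ys.max())
# top rim bottom edge pixel = near (-x) edge of top circle; top edge of mask = far edge of bottom circle (or divider)
cu=(xs.min()+xs.max())/2
a=ray(w,((xs.min()+xs.max()+1)/2,ys.max()+1),53,s);print("rim near edge",a,"->centre",a+[11,0,0])
a=ray(w,(xs.min(),ys.max()-6),53,s);b=ray(w,(xs.max()+1,ys.max()-6),53,s);print(a,b)
for uv in [(162,104),(290,112),(285,195),(162,190)]:print(ray(w,uv,20,s).round(1))
big=cv2.resize(w["color"][90:270,140:310,::-1],None,fx=3.3,fy=3.3,interpolation=cv2.INTER_CUBIC)
for z in (3,53):
    P=np.array([[470+11*np.cos(t),-372+11*np.sin(t),z] for t in np.linspace(0,6.3,40)])
    for q in proj(w,P,s): cv2.circle(big,(int((q[0]+.5-140)*3.3),int((q[1]+.5-90)*3.3)),1,(0,255,0),-1)
cv2.imwrite("pics/w2c.png",big)
E
```

```text
251 269 167 191
rim near edge [ 460.49198988 -374.37901383   53.        ] ->centre [ 471.49198988 -374.37901383   53.        ]
[ 468.81660414 -364.31143411   53.        ] [ 467.93049251 -385.09952384   53.        ]
[ 559.5 -267.2   20. ]
[ 544.6 -411.6   20. ]
[ 447.5 -403.8   20. ]
[ 460.  -255.3   20. ]
```

View pics/w2c.png

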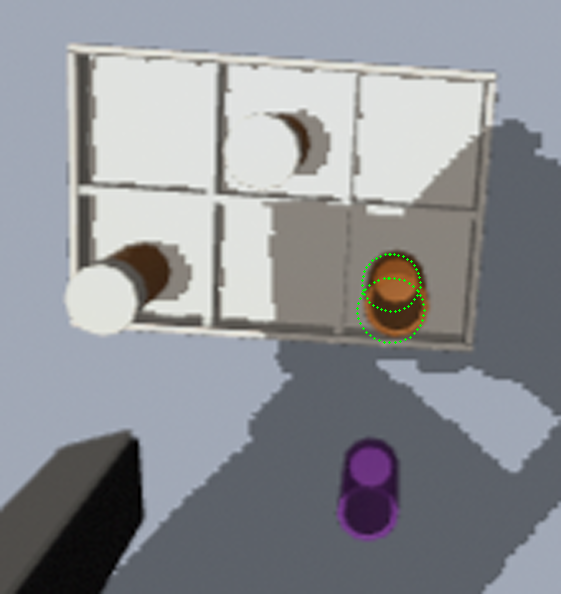

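Request:
arm_command --deltas '[{"xyz": [0.002, -0.002, -0.02], "turn": [0, 0, -0.05]}, {"xyz": [0, 0, -0.03], "turn": [0, 0, 0]}, {"xyz": [0, 0, -0.03], "turn": [0, 0, 0]}, {"xyz": [0, 0, -0.03], "turn": [0, 0, 0]}, {"xyz": [0, 0, -0.02], "turn": [0, 0, 0]}, {"xyz": [0, 0, -0.02], "turn": [0, 0, 0]}, {"xyz": [0, 0, 0], "turn": [0, 0, 0]}, {"xyz": [0, 0, 0], "turn": [0, 0, 0]}]' --gripper 0.35 --force 10

```text
clock: 2.8
eef_pos: [472.3, -375.0, 67.4]
eef_rot: [3.141, -0.001, -0.094]
wrist_force: [0.3, -0.3, -0.3]
finger_gap: 60.8
```

```bash
python3 - <<'E'
from cell import *
from h import *
s=read_state();print(s["eef_pos"],s["eef_rot"],s["finger_gap"])
w=camera("wrist");d=camera("side")
a=w["color"][120:,100:420,::-1];b=cv2.resize(d["color"][200:330,200:370,::-1],None,fx=2.4,fy=2.4)
H=max(len(a),len(b));im=np.zeros((H,a.shape[1]+b.shape[1],3),np.uint8);im[:len(a),:a.shape[1]]=a;im[:len(b),a.shape[1]:]=b
cv2.imwrite("pics/w3.png",im)
E
```

```text
[ 472.31108408 -374.9990619    67.44815963] [ 3.14091933e+00 -8.91893335e-04 -9.36121916e-02] 60.84493906122039
```

View pics/w3.png

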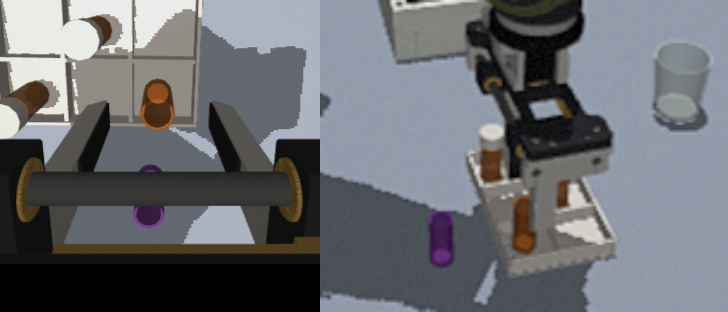

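Request:
arm_command --deltas '[{"xyz": [0, 0, -0.015], "turn": [0, 0, 0]}, {"xyz": [0, 0, -0.016], "turn": [0, 0, 0]}, {"xyz": [0, 0, 0], "turn": [0, 0, 0]}, {"xyz": [0, 0, 0], "turn": [0, 0, 0]}]'

```text
clock: 3.4
eef_pos: [472.5, -374.4, 35.4]
eef_rot: [-3.142, 0.0, -0.093]
wrist_force: [-0.7, 0.2, -0.4]
finger_gap: 61.0
```

Request:
arm_command --deltas '[{"xyz": [0, 0, 0], "turn": [0, 0, 0]}, {"xyz": [0, 0, 0], "turn": [0, 0, 0]}, {"xyz": [0, 0, 0], "turn": [0, 0, 0]}, {"xyz": [0, 0, 0], "turn": [0, 0, 0]}, {"xyz": [0, 0, 0], "turn": [0, 0, 0]}, {"xyz": [0, 0, 0], "turn": [0, 0, 0]}]' --gripper 1 --force 12

```text
clock: 4.15
eef_pos: [472.4, -374.4, 35.4]
eef_rot: [-3.142, 0.0, -0.093]
wrist_force: [0.5, -0.2, -0.3]
finger_gap: 21.3
```

```bash
python3 - <<'E'
from cell import *
from h import *
s=read_state();print(s["eef_pos"],s["eef_rot"],s["finger_gap"],s["wrist_force"])
w=camera("wrist");d=camera("side")
a=w["color"][120:,100:420,::-1];b=cv2.resize(d["color"][200:330,200:370,::-1],None,fx=2.4,fy=2.4)
H=max(len(a),len(b));im=np.zeros((H,a.shape[1]+b.shape[1],3),np.uint8);im[:len(a),:a.shape[1]]=a;im[:len(b),a.shape[1]:]=b
cv2.imwrite("pics/w4.png",im)
E
```

```text
[ 472.35611634 -374.39572761   35.4450765 ] [-3.14157214e+00  3.34905120e-05 -9.31734648e-02] 21.273484436964345 [ 0.51086611 -0.21340605 -0.28001939]
```

View pics/w4.png

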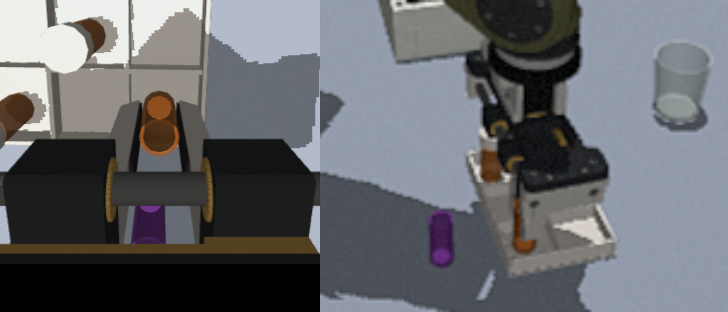

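Request:
arm_command --deltas '[{"xyz": [0, 0, 0.01], "turn": [0, 0, 0]}, {"xyz": [0, 0, 0.02], "turn": [0, 0, 0]}, {"xyz": [0, 0, 0.03], "turn": [0, 0, 0]}, {"xyz": [0, 0, 0.04], "turn": [0, 0, 0]}, {"xyz": [0, 0, 0.04], "turn": [0, 0, 0]}, {"xyz": [0, 0, 0], "turn": [0, 0, 0]}, {"xyz": [0, 0, 0], "turn": [0, 0, 0]}]'

```text
clock: 5.12
eef_pos: [472.1, -374.2, 175.5]
eef_rot: [-3.142, 0.0, -0.093]
wrist_force: [0.5, -0.2, -0.4]
finger_gap: 21.0
```

```bash
python3 - <<'E'
from cell import *
from h import *
s=read_state();print(s["eef_pos"],s["eef_rot"],s["finger_gap"],s["wrist_force"])
w=camera("wrist");d=camera("side");t=camera("top");np.save("t5.npy",[t,d],allow_pickle=True)
a=w["color"][120:,100:420,::-1];b=cv2.resize(d["color"][180:330,200:370,::-1],None,fx=2.4,fy=2.4)
H=max(len(a),len(b));im=np.zeros((H,a.shape[1]+b.shape[1],3),np.uint8);im[:len(a),:a.shape[1]]=a;im[:len(b),a.shape[1]:]=b
cv2.imwrite("pics/w5.png",im)
for n,z,uvs in [("rim",70,[(240.0,170.0),(284.9,175.5),(277.4,238.7),(231.6,231)]),("pin",82,[(254.6,229.5),(262.6,175.8)]),("well",26,[(258.4,204.7)])]:
  for uv in uvs: print(n,ray(t,uv,z).round(1))
crop(t,220,160,75,90,6.5,"pics/t5.png")
E
```

```text
[ 472.14360482 -374.24324411  175.53542167] [-3.14152621e+00  5.51463764e-05 -9.32304951e-02] 20.980865804737622 [ 0.52301915 -0.18881436 -0.44639257]
rim [651.5  53.1  70. ]
rim [634.6 -84.   70. ]
rim [441.7 -60.7  70. ]
rim [463.9  76.   70. ]
pin [467.4   7.1  82. ]
pin [630.7 -16.   82. ]
well [551.6  -3.5  26. ]
```

View pics/w5.png

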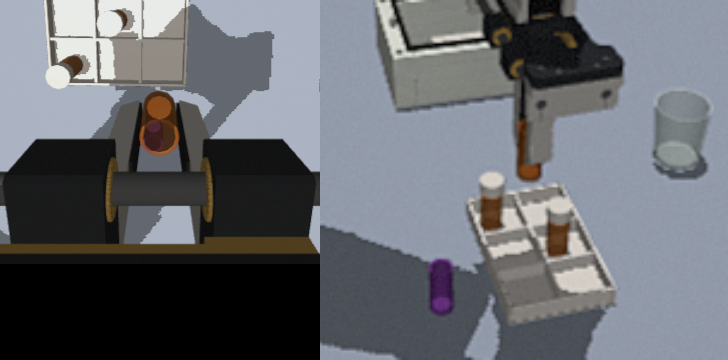

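View pics/t5.png

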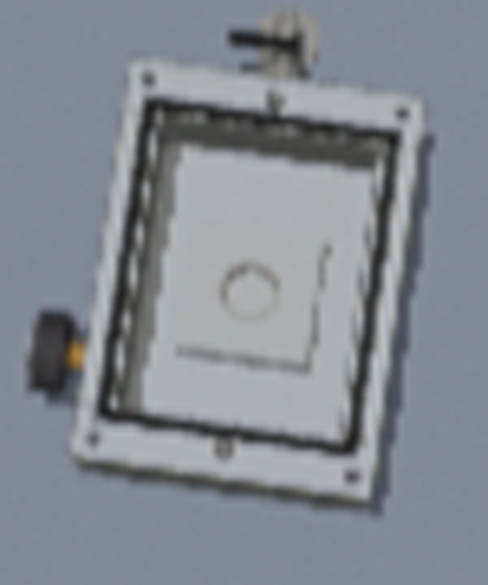

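Request:
arm_command --deltas '[{"xyz": [0.003, 0.013, 0], "turn": [0, 0, -0.003]}, {"xyz": [0.006, 0.03, 0], "turn": [0, 0, -0.003]}, {"xyz": [0.008, 0.039, 0], "turn": [0, 0, -0.004]}, {"xyz": [0.009, 0.039, 0], "turn": [0, 0, -0.004]}, {"xyz": [0.009, 0.039, 0], "turn": [0, 0, -0.004]}, {"xyz": [0.009, 0.039, 0], "turn": [0, 0, -0.004]}, {"xyz": [0.009, 0.039, 0], "turn": [0, 0, -0.004]}, {"xyz": [0.009, 0.039, 0], "turn": [0, 0, -0.004]}, {"xyz": [0.008, 0.039, 0], "turn": [0, 0, -0.004]}, {"xyz": [0.006, 0.03, 0], "turn": [0, 0, -0.003]}, {"xyz": [0.003, 0.018, 0], "turn": [0, 0, 0]}, {"xyz": [0, 0.007, 0], "turn": [0, 0, 0]}]'

```text
clock: 6.78
eef_pos: [551.2, -2.6, 175.3]
eef_rot: [3.142, 0.0, -0.129]
wrist_force: [0.7, -0.4, -0.5]
finger_gap: 21.2
```

Request:
arm_command --deltas '[{"xyz": [0, 0, 0], "turn": [0, 0, 0]}, {"xyz": [0, 0, 0], "turn": [0, 0, 0]}, {"xyz": [0, 0, 0], "turn": [0, 0, 0]}]'

```text
clock: 7.15
eef_pos: [551.3, -4.1, 175.5]
eef_rot: [3.142, -0.0, -0.131]
wrist_force: [-0.7, -0.0, -0.0]
finger_gap: 20.9
```

```bash
python3 - <<'E'
from cell import *
from h import *
s=read_state();print(s["eef_pos"],s["eef_rot"],s["finger_gap"],s["joints"])
w=camera("wrist");np.save("w6.npy",[w,s],allow_pickle=True)
cv2.imwrite("pics/w6.png",w["color"][:,:,::-1])
E
```

```text
[551.31706888  -4.05499464 175.45735051] [ 3.14152500e+00 -1.77871253e-05 -1.31068311e-01] 20.91611128364411 [-7.37561522e-02  3.39128744e-01  1.56763729e+00 -7.26264776e-05
  1.23481274e+00  1.62813243e+00]
```

View pics/w6.png

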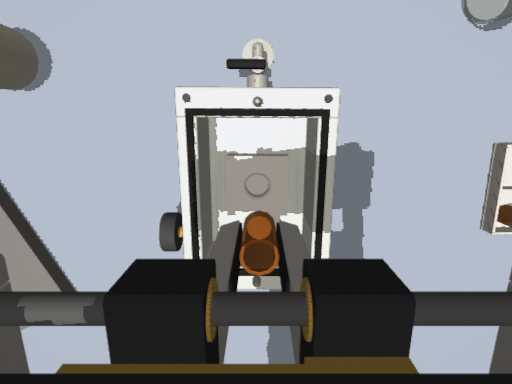

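```bash
python3 - <<'E'
from h import *
w,s=np.load("w6.npy",allow_pickle=True)
for n,z,uv in [("pinb",82,(257.5,101)),("pina",82,(257,282)),("well",26,(258,184.5)),("c1",70,(176.5,88)),("c2",70,(339,89)),("vial",175.5-35.4+53,(260,257))]:
    print(n,ray(w,uv,z,s).round(1))
b1=cv2.resize(w["color"][160:300,200:320,::-1],None,fx=4,fy=4,interpolation=cv2.INTER_CUBIC)
for P in [(551.3,-4.05,193),]:
    P=np.array([[P[0]+11*np.cos(t),P[1]+11*np.sin(t),P[2]] for t in np.linspace(0,6.3,60)])
    for q in proj(w,P,s): cv2.circle(b1,(int((q[0]+.5-200)*4),int((q[1]+.5-160)*4)),1,(0,255,0),-1)
for z in (26,):
    P=np.array([[551.3+12.5*np.cos(t),-4.05+12.5*np.sin(t),z] for t in np.linspace(0,6.3,60)])
    for q in proj(w,P,s): cv2.circle(b1,(int((q[0]+.5-200)*4),int((q[1]+.5-160)*4)),1,(0,0,255),-1)
b2=cv2.resize(w["color"][85:115,230:290,::-1],None,fx=4,fy=4,interpolation=cv2.INTER_CUBIC)
im=np.zeros((560,720,3),np.uint8);im[:,:480]=b1;im[:120,480:]=b2;cv2.imwrite("pics/w6c.png",im)
E
```

```text
pinb [634.3 -14.2  82. ]
pina [473.1   7.7  82. ]
well [553.7  -3.7  26. ]
c1 [654.1  51.8  70. ]
c2 [635.5 -83.3  70. ]
vial [550.6  -4.9 193.1]
```

View pics/w6c.png

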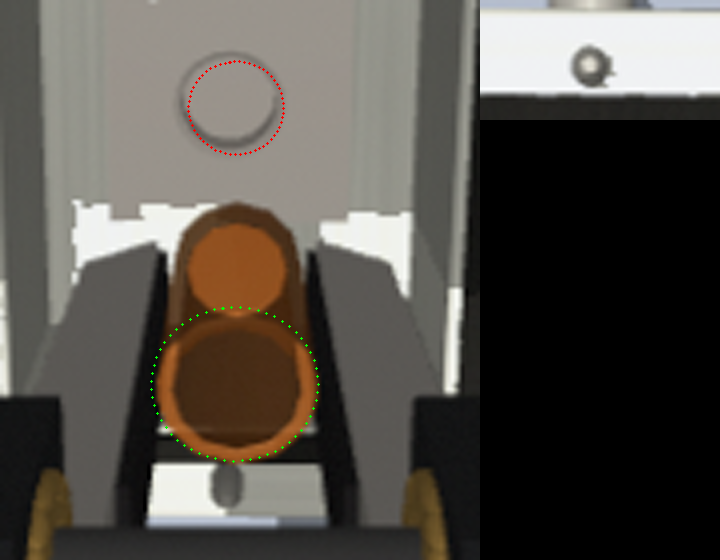

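Request:
arm_command --deltas '[{"xyz": [0.0025, 0.0009, -0.02], "turn": [0, 0, 0]}, {"xyz": [0, 0, -0.03], "turn": [0, 0, 0]}, {"xyz": [0, 0, -0.03], "turn": [0, 0, 0]}, {"xyz": [0, 0, -0.02], "turn": [0, 0, 0]}, {"xyz": [0, 0, -0.008], "turn": [0, 0, 0]}, {"xyz": [0, 0, 0], "turn": [0, 0, 0]}, {"xyz": [0, 0, 0], "turn": [0, 0, 0]}]'

```text
clock: 8.07
eef_pos: [554.3, -2.6, 68.4]
eef_rot: [-3.142, -0.001, -0.13]
wrist_force: [0.5, -0.1, 0.9]
finger_gap: 21.0
```

```bash
python3 - <<'E'
from cell import *
from h import *
s=read_state();print(s["eef_pos"],s["eef_rot"],s["finger_gap"],s["wrist_force"])
w=camera("wrist");np.save("w7.npy",[w,s],allow_pickle=True)
t=camera("top");d=camera("side")
im=np.zeros((560,780,3),np.uint8)
im[:480,:480]=cv2.resize(w["color"][140:300,180:340,::-1],(480,480))
im[:270,490:760]=cv2.resize(d["color"][160:230,215:305,::-1],(270,210)).repeat(1,0) if 0 else np.pad(cv2.resize(d["color"][160:230,215:305,::-1],(270,210)),((0,60),(0,0),(0,0)))
im[280:550,490:760]=cv2.resize(t["color"][165:245,225:305,::-1],(270,270))
cv2.imwrite("pics/w7.png",im)
E
```

```text
[554.31852609  -2.60226745  68.36523358] [-3.14152512e+00 -1.36737592e-03 -1.30286991e-01] 20.953136319576238 [ 0.52695481 -0.11300582  0.85213242]
```

View pics/w7.png

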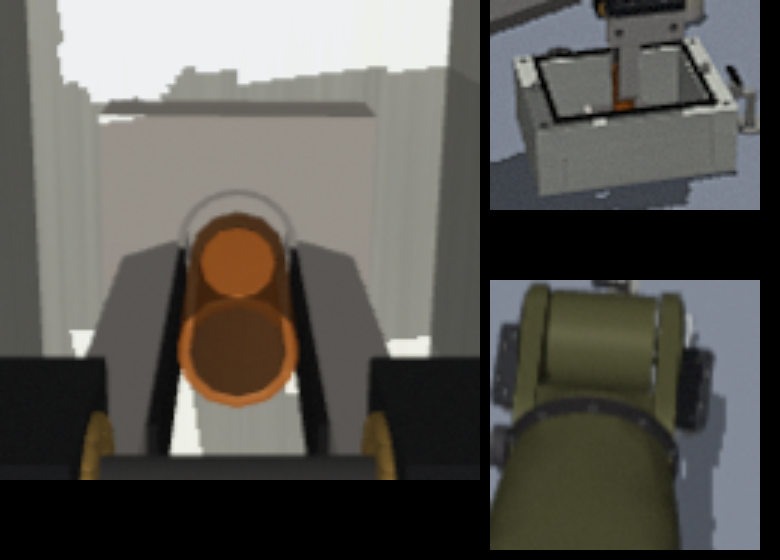

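```bash
python3 - <<'E'
from h import *
w,s=np.load("w7.npy",allow_pickle=True)
f=lambda p:((p[0]+.5)/3-.5+180,(p[1]+.5)/3-.5+140)
# well rim: fit circle on z=26 from ring points
pts=np.array([ray(w,f(p),26,s)[:2] for p in [(180,240),(184,222),(194,206),(212,194),(237,189),(262,194),(281,206),(291,222),(295,240)]])
A=np.c_[2*pts,np.ones(len(pts))];x=np.linalg.lstsq(A,(pts**2).sum(1),rcond=None)[0];print("well",x[:2],np.sqrt(x[2]+x[0]**2+x[1]**2))
zt=68.4-35.4+53; zb=zt-50
pts=np.array([ray(w,f(p),zt,s)[:2] for p in [(179,349),(298,349),(238,407),(196,392),(280,392)]])
A=np.c_[2*pts,np.ones(len(pts))];x=np.linalg.lstsq(A,(pts**2).sum(1),rcond=None)[0];print("vialtop",x[:2],np.sqrt(x[2]+x[0]**2+x[1]**2))
pts=np.array([ray(w,f(p),zb,s)[:2] for p in [(190,255),(196,238),(212,221),(237,213),(262,221),(281,238),(288,255)]])
A=np.c_[2*pts,np.ones(len(pts))];x=np.linalg.lstsq(A,(pts**2).sum(1),rcond=None)[0];print("vialbot",x[:2],np.sqrt(x[2]+x[0]**2+x[1]**2))
E
```

```text
well [553.08253086  -2.72073997] 13.829787168622225
vialtop [553.3655445   -2.94653497] 10.516517191172685
vialbot [552.45667048  -2.89579245] 11.200651734187291
```

Request:
arm_command --deltas '[{"xyz": [0, 0, -0.006], "turn": [0, 0, 0]}, {"xyz": [0, 0, -0.005], "turn": [0, 0, 0]}, {"xyz": [0, 0, -0.004], "turn": [0, 0, 0]}, {"xyz": [0, 0, 0], "turn": [0, 0, 0]}]'

```text
clock: 8.72
eef_pos: [553.7, -2.5, 52.0]
eef_rot: [3.142, 0.001, -0.13]
wrist_force: [0.1, 0.3, -0.2]
finger_gap: 21.4
```

Request:
arm_command --deltas '[{"xyz": [0, 0, -0.003], "turn": [0, 0, 0]}, {"xyz": [0, 0, -0.003], "turn": [0, 0, 0]}, {"xyz": [0, 0, -0.002], "turn": [0, 0, 0]}, {"xyz": [0, 0, 0], "turn": [0, 0, 0]}]'

```text
clock: 9.22
eef_pos: [553.9, -2.5, 44.4]
eef_rot: [-3.142, -0.0, -0.13]
wrist_force: [-0.1, 0.3, 0.5]
finger_gap: 20.9
```

Request:
arm_command --deltas '[{"xyz": [0, 0, -0.0005], "turn": [0, 0, 0]}, {"xyz": [0, 0, 0], "turn": [0, 0, 0]}]'

```text
clock: 9.48
eef_pos: [554.0, -2.5, 44.4]
eef_rot: [-3.142, -0.0, -0.13]
wrist_force: [-2.4, 0.2, 5.6]
finger_gap: 20.8
```

Request:
arm_command --deltas '[{"xyz": [0, 0, 0], "turn": [0, 0, 0]}, {"xyz": [0, 0, 0], "turn": [0, 0, 0]}, {"xyz": [0, 0, 0], "turn": [0, 0, 0]}, {"xyz": [0, 0, 0], "turn": [0, 0, 0]}]' --gripper 0.5

```text
clock: 9.98
eef_pos: [553.8, -2.5, 43.9]
eef_rot: [3.142, 0.0, -0.13]
wrist_force: [-0.0, -0.7, -0.1]
finger_gap: 46.8
```

Request:
arm_command --deltas '[{"xyz": [0, 0, 0.01], "turn": [0, 0, 0]}, {"xyz": [0, 0, 0.03], "turn": [0, 0, 0]}, {"xyz": [0, 0, 0.04], "turn": [0, 0, 0]}, {"xyz": [0, 0, 0.04], "turn": [0, 0, 0]}, {"xyz": [0, 0, 0.03], "turn": [0, 0, 0]}, {"xyz": [0, 0, 0], "turn": [0, 0, 0]}, {"xyz": [0, 0, 0], "turn": [0, 0, 0]}]'

```text
clock: 10.85
eef_pos: [553.5, -2.5, 193.3]
eef_rot: [3.142, 0.001, -0.13]
wrist_force: [-0.8, 0.3, 0.1]
finger_gap: 46.9
```

```bash
python3 - <<'E'
from cell import *
from h import *
s=read_state();print(s["eef_pos"],s["eef_rot"],s["finger_gap"],s["wrist_force"])
w=camera("wrist");np.save("w8.npy",[w,s],allow_pickle=True)
cv2.imwrite("pics/w8.png",w["color"][:,:,::-1])
E
```

```text
[553.49551171  -2.47092355 193.33254849] [ 3.14151574e+00  8.74032644e-04 -1.30173122e-01] 46.85608617213195 [-0.84922306  0.26852105  0.05082469]
```

View pics/w8.png

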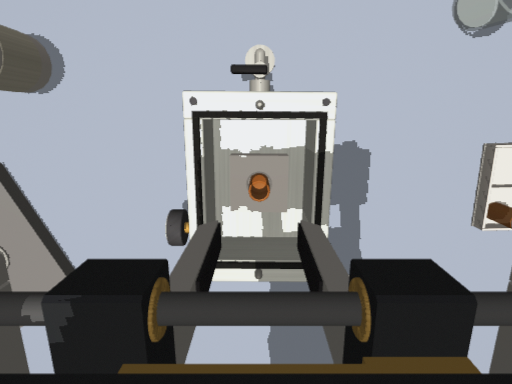

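The vial is standing upright in the well at about (259,187). Next I'll measure the pins from this view and the knob and lid from the top view.

```bash
python3 - <<'E'
from h import *
w,s=np.load("w8.npy",allow_pickle=True)
im=np.zeros((480,640,3),np.uint8)
im[:320,:640]=cv2.resize(w["color"][90:120,230:290,::-1],(640,320),interpolation=cv2.INTER_CUBIC)
im[325:475,:400]=cv2.resize(w["color"][262:287,225:292,::-1],(400,150),interpolation=cv2.INTER_CUBIC)
cv2.imwrite("pics/w8c.png",im)
for n,z,uv in [("pinb",82,(259.7,104.3)),("pina",82,(258.5,272.5)),("vial",62,(259.5,191)),("c1",70,(182,92)),("c2",70,(336,94))]: print(n,ray(w,uv,z,s).round(1))
t,d=np.load("t5.npy",allow_pickle=True)
def p(x,y,z):return ray(t,((x+.5)/4.3-.5+110,(y+.5)/4.3-.5+155),z).round(1)
print("knob",p(173,278,54)); 
L=[p(*q,18) for q in [(60,189),(237,136),(310,377),(126,434)]];print(L,np.mean(L,0))
k=cv2.inRange(t["color"][210:232,138:164],(0,0,0),(45,45,45));m=cv2.moments(k,True);print("knobmask",m["m10"]/m["m00"]+138,m["m01"]/m["m00"]+210,m["m00"])
print(ray(t,(m["m10"]/m["m00"]+138,m["m01"]/m["m00"]+210),48))
E
```

```text
pinb [634.3 -14.1  82. ]
pina [475.2   7.9  82. ]
vial [552.9  -3.3  62. ]
c1 [654.2  53.5  70. ]
c2 [634.6 -83.2  70. ]
knob [500.3 326.8  54. ]
[array([570.7, 421.8,  18. ]), array([610.9, 293.1,  18. ]), array([434. , 233.1,  18. ]), array([392.4, 363.9,  18. ])] [502.    327.975  18.   ]
knobmask 150.32467532467533 219.41558441558442 77.0
[500.6619366  326.75255391  48.        ]
```

View pics/w8c.png

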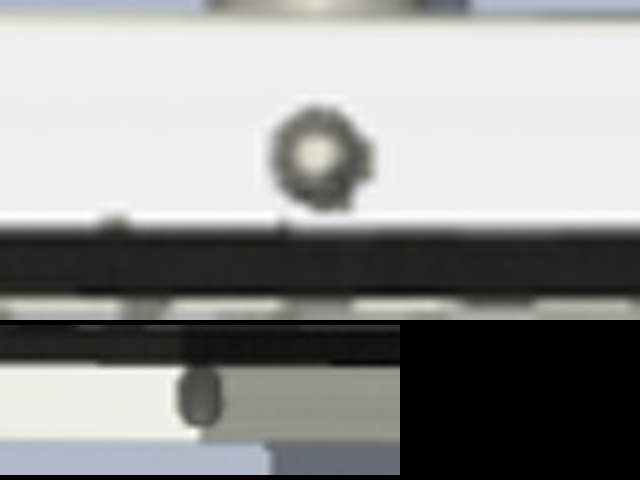

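Request:
arm_command --deltas '[{"xyz": [-0.003, 0.018, 0], "turn": [0, 0, 0.03]}, {"xyz": [-0.005, 0.03, 0], "turn": [0, 0, 0.04]}, {"xyz": [-0.005, 0.032, 0], "turn": [0, 0, 0.04]}, {"xyz": [-0.005, 0.032, 0], "turn": [0, 0, 0.04]}, {"xyz": [-0.005, 0.032, 0], "turn": [0, 0, 0.04]}, {"xyz": [-0.005, 0.032, 0], "turn": [0, 0, 0.04]}, {"xyz": [-0.005, 0.032, 0], "turn": [0, 0, 0.04]}, {"xyz": [-0.005, 0.032, 0], "turn": [0, 0, 0.04]}, {"xyz": [-0.005, 0.032, 0], "turn": [0, 0, 0.04]}, {"xyz": [-0.005, 0.032, 0], "turn": [0, 0, 0.04]}, {"xyz": [-0.003, 0.018, 0], "turn": [0, 0, 0.04]}, {"xyz": [-0.002, 0.0075, 0], "turn": [0, 0, 0.02]}]' --gripper 0.2

```text
clock: 12.4
eef_pos: [500.3, 327.9, 193.5]
eef_rot: [3.141, 0.001, 0.322]
wrist_force: [-0.4, -0.0, 0.9]
finger_gap: 75.4
```

Request:
arm_command --deltas '[{"xyz": [0, 0, 0], "turn": [0, 0, 0]}, {"xyz": [0, 0, 0], "turn": [0, 0, 0]}, {"xyz": [0, 0, 0], "turn": [0, 0, 0]}]'

```text
clock: 12.78
eef_pos: [501.1, 326.4, 194.0]
eef_rot: [3.142, -0.0, 0.319]
wrist_force: [1.5, 0.3, 0.1]
finger_gap: 75.4
```

```bash
python3 - <<'E'
from cell import *
from h import *
s=read_state();print(s["eef_pos"],s["eef_rot"],s["finger_gap"],s["joints"])
w=camera("wrist");np.save("w9.npy",[w,s],allow_pickle=True)
cv2.imwrite("pics/w9.png",w["color"][:,:,::-1])
E
```

```text
[501.1155819  326.35539893 194.04060953] [ 3.14156262e+00 -1.07468884e-04  3.18705268e-01] 75.41749137321055 [ 5.16040344e-01  4.24571624e-01  1.40502342e+00 -5.22629165e-05
  1.31189811e+00  1.76814478e+00]
```

View pics/w9.png

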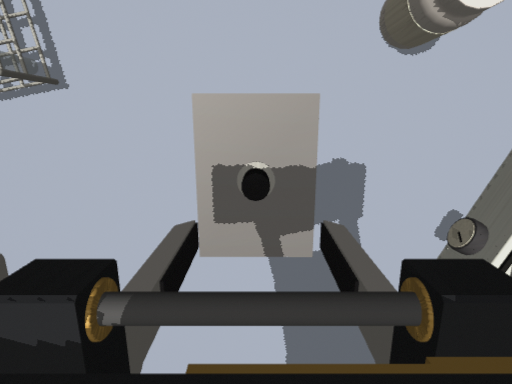

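```bash
python3 - <<'E'
from h import *
w,s=np.load("w9.npy",allow_pickle=True)
k=cv2.inRange(w["color"][150:215,220:295],(0,0,0),(50,50,50))
n,l,st,ce=cv2.connectedComponentsWithStats(k);i=1+np.argmax(st[1:,4]);print(st[i],ce[i]+[220,150])
x,y,ww,hh=st[i][:4];x+=220;y+=150
# top circle: bottom part of blob
b=ray(w,(x+ww/2-.5,y+hh-.5),54,s);print("near edge",b, "->", b+15*np.array([np.cos(.32),np.sin(.32),0]))
l=ray(w,(x-.5,y+hh-13),54,s);r=ray(w,(x+ww-.5,y+hh-13),54,s);print(l,r,np.linalg.norm(l-r))
C=[ray(w,uv,18,s) for uv in [(193.5,94),(319.5,94),(315,257),(197.5,257)]]
print(np.round(C,1),np.mean(C,0))
C=np.array(C);
for a,b in ((0,3),(1,2)):
    v=C[a]-C[b];print("yaw",np.arctan2(v[1],v[0]),np.linalg.norm(v))
for a,b in ((0,1),(3,2)):
    v=C[a]-C[b];print("yaw",np.arctan2(v[1],v[0])-np.pi/2,np.linalg.norm(v))
big=cv2.resize(w["color"][80:270,180:335,::-1],None,fx=3,fy=3,interpolation=cv2.INTER_CUBIC)
cv2.imwrite("pics/w9c.png",big)
E
```

```text
[ 22  19  28  32 727] [255.34938102 184.37138927]
near edge [488.13958507 325.15750347  54.        ] -> [502.37811634 329.87600188  54.        ]
[496.22601836 342.83649017  54.        ] [505.18172896 315.69404156  54.        ] 28.58176462947391
[[569.3 421.2  18. ]
 [611.1 294.4  18. ]
 [434.1 232.3  18. ]
 [389.6 367.   18. ]] [501.01664043 328.75805806  18.        ]
yaw 0.2929343928670221 187.6483614139709
yaw 0.3373318815028615 187.57559262000495
yaw 0.3185338790680694 133.51037984555114
yaw 0.3188470948859403 141.83940257461083
```

View pics/w9c.png

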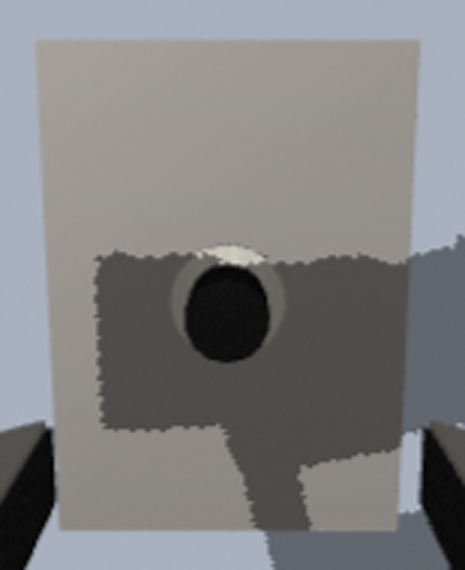

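Request:
arm_command --deltas '[{"xyz": [0.0005, 0.0025, -0.02], "turn": [0, 0, 0]}, {"xyz": [0, 0, -0.03], "turn": [0, 0, 0]}, {"xyz": [0, 0, -0.03], "turn": [0, 0, 0]}, {"xyz": [0, 0, -0.03], "turn": [0, 0, 0]}, {"xyz": [0, 0, -0.02], "turn": [0, 0, 0]}, {"xyz": [0, 0, -0.015], "turn": [0, 0, 0]}, {"xyz": [0, 0, -0.01], "turn": [0, 0, 0]}, {"xyz": [0, 0, -0.006], "turn": [0, 0, 0]}, {"xyz": [0, 0, 0], "turn": [0, 0, 0]}, {"xyz": [0, 0, 0], "turn": [0, 0, 0]}]'

```text
clock: 14.08
eef_pos: [501.6, 329.7, 33.5]
eef_rot: [-3.141, -0.001, 0.32]
wrist_force: [0.0, -0.4, 0.5]
finger_gap: 74.7
```

```bash
python3 - <<'E'
from cell import *
from h import *
s=read_state();print(s["eef_pos"],s["eef_rot"],s["finger_gap"],s["wrist_force"])
w=camera("wrist");d=camera("side")
im=np.zeros((384,800,3),np.uint8);im[:,:400]=w["color"][:,56:456,::-1];im[:300,400:]=cv2.resize(d["color"][110:185,170:270,::-1],(400,300));cv2.imwrite("pics/w10.png",im)
E
```

```text
[501.61900371 329.66192986  33.49924738] [-3.14142020e+00 -8.39081609e-04  3.19838022e-01] 74.7404113860239 [ 0.03362738 -0.36440373  0.53018228]
```

View pics/w10.png

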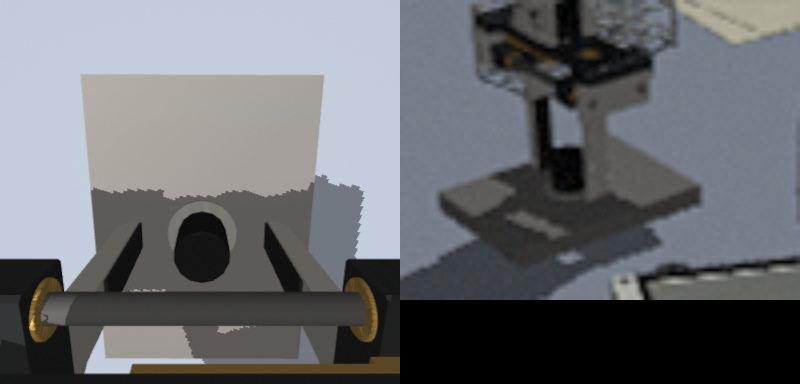

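Request:
arm_command --deltas '[{"xyz": [0, 0, 0], "turn": [0, 0, 0]}, {"xyz": [0, 0, 0], "turn": [0, 0, 0]}, {"xyz": [0, 0, 0], "turn": [0, 0, 0]}, {"xyz": [0, 0, 0], "turn": [0, 0, 0]}, {"xyz": [0, 0, 0], "turn": [0, 0, 0]}, {"xyz": [0, 0, 0], "turn": [0, 0, 0]}, {"xyz": [0, 0, 0], "turn": [0, 0, 0]}, {"xyz": [0, 0, 0], "turn": [0, 0, 0]}]' --gripper 1 --force 40

```text
clock: 15.18
eef_pos: [501.3, 329.5, 32.9]
eef_rot: [-3.142, 0.0, 0.32]
wrist_force: [-0.8, 0.7, 0.1]
finger_gap: 29.1
```

Request:
arm_command --deltas '[{"xyz": [0, 0, 0.01], "turn": [0, 0, 0]}, {"xyz": [0, 0, 0.015], "turn": [0, 0, 0]}, {"xyz": [0, 0, 0.025], "turn": [0, 0, 0]}, {"xyz": [0, 0, 0.03], "turn": [0, 0, 0]}, {"xyz": [0, 0, 0.02], "turn": [0, 0, 0]}, {"xyz": [0, 0, 0.01], "turn": [0, 0, 0]}, {"xyz": [0, 0, 0], "turn": [0, 0, 0]}, {"xyz": [0, 0, 0], "turn": [0, 0, 0]}]'

```text
clock: 16.18
eef_pos: [501.0, 329.3, 142.1]
eef_rot: [3.141, 0.001, 0.32]
wrist_force: [-0.4, -0.2, -4.3]
finger_gap: 29.3
```

```bash
python3 - <<'E'
from cell import *
from h import *
s=read_state();print(s["eef_pos"],s["eef_rot"],s["finger_gap"],s["wrist_force"],s["moment"])
w=camera("wrist");d=camera("side");np.save("w11.npy",[w,s],allow_pickle=True)
im=np.zeros((384,800,3),np.uint8);im[:,:400]=w["color"][:,56:456,::-1];im[:300,400:]=cv2.resize(d["color"][90:165,170:270,::-1],(400,300));cv2.imwrite("pics/w11.png",im)
E
```

```text
[501.0040784  329.27538427 142.06438701] [3.14131495e+00 1.42191336e-03 3.19767819e-01] 29.316902386317455 [-0.3619133  -0.24260641 -4.2729202 ] [ 0.01739458 -0.01167524 -0.00104863]
```

View pics/w11.png

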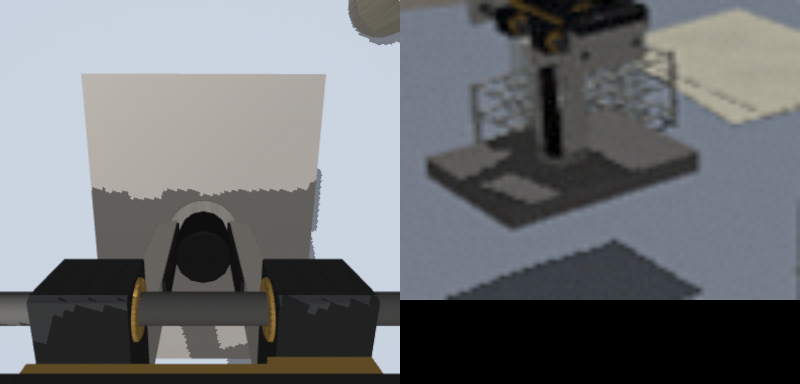

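```bash
python3 - <<'E'
from h import *
w,s=np.load("w11.npy",allow_pickle=True)
g=cv2.cvtColor(w["color"],cv2.COLOR_RGB2GRAY).astype(float)
# far edge row per column
cols=[150,170,190,210,230,250,270,290,310,330,350,370];rows=[60+np.argmax(np.abs(np.diff(g[60:90,c])))+.5 for c in cols]
print(rows)
print([g[r,250] for r in range(68,82)])
# side edges
r=[(85+6*i) for i in range(15)]
L=[120+np.argmax(np.abs(np.diff(g[y,120:170])))+.5 for y in r];R=[350+np.argmax(np.abs(np.diff(g[y,350:400])))+.5 for y in r]
print(L,R)
z=142.06-32.9+18
ct=Ro.from_euler('z',s["eef_rot"][2]).as_matrix().T
f=lambda uv:(ct@(ray(w,uv,z,s)-np.array([s["eef_pos"][0],s["eef_pos"][1],0])))[:2].round(1)
print("far",[f((c,q)) for c,q in zip(cols[::4],rows[::4])],"L",[f(p) for p in list(zip(L,r))[::3]],"R",[f(p) for p in list(zip(R,r))[::3]])
E
```

```text
[np.float64(73.5), np.float64(73.5), np.float64(73.5), np.float64(73.5), np.float64(73.5), np.float64(73.5), np.float64(73.5), np.float64(73.5), np.float64(73.5), np.float64(73.5), np.float64(73.5), np.float64(73.5)]
[np.float64(211.0), np.float64(211.0), np.float64(211.0), np.float64(211.0), np.float64(210.0), np.float64(204.0), np.float64(181.0), np.float64(175.0), np.float64(175.0), np.float64(175.0), np.float64(175.0), np.float64(174.0), np.float64(175.0), np.float64(175.0)]
[np.float64(137.5), np.float64(138.5), np.float64(138.5), np.float64(139.5), np.float64(139.5), np.float64(140.5), np.float64(140.5), np.float64(141.5), np.float64(141.5), np.float64(142.5), np.float64(142.5), np.float64(143.5), np.float64(143.5), np.float64(144.5), np.float64(144.5)] [np.float64(380.5), np.float64(379.5), np.float64(379.5), np.float64(378.5), np.float64(378.5), np.float64(377.5), np.float64(377.5), np.float64(376.5), np.float64(375.5), np.float64(375.5), np.float64(374.5), np.float64(374.5), np.float64(373.5), np.float64(373.5), np.float64(375.5)]
far [array([94.3, 59.8]), array([94.3, 15.4]), array([ 94.3, -29. ])] L [array([88.2, 67.3]), array([78.6, 67.1]), array([68.6, 67.5]), array([58.4, 67.3]), array([47.9, 67.6])] R [array([ 88.2, -68.7]), array([ 78.5, -68.5]), array([ 68.6, -68.8]), array([ 58.4, -68.6]), array([ 47.9, -68.4])]
```

Request:
arm_command --deltas '[{"xyz": [0.002, -0.012, 0], "turn": [0, 0, -0.02]}, {"xyz": [0.004, -0.024, 0], "turn": [0, 0, -0.04]}, {"xyz": [0.005, -0.034, 0], "turn": [0, 0, -0.045]}, {"xyz": [0.005, -0.034, 0], "turn": [0, 0, -0.045]}, {"xyz": [0.005, -0.034, 0], "turn": [0, 0, -0.045]}, {"xyz": [0.006, -0.034, 0], "turn": [0, 0, -0.045]}, {"xyz": [0.006, -0.034, 0], "turn": [0, 0, -0.045]}, {"xyz": [0.005, -0.034, 0], "turn": [0, 0, -0.045]}, {"xyz": [0.005, -0.034, 0], "turn": [0, 0, -0.045]}, {"xyz": [0.005, -0.03, 0], "turn": [0, 0, -0.04]}, {"xyz": [0.003, -0.02, 0], "turn": [0, 0, -0.03]}, {"xyz": [0.0015, -0.0076, 0], "turn": [0, 0, -0.012]}]'

```text
clock: 17.77
eef_pos: [553.8, -3.1, 142.8]
eef_rot: [-3.142, 0.0, -0.139]
wrist_force: [0.4, 0.6, -3.9]
finger_gap: 28.9
```

Request:
arm_command --deltas '[{"xyz": [0, 0, 0], "turn": [0, 0, 0]}, {"xyz": [0, 0, 0], "turn": [0, 0, 0]}, {"xyz": [0, 0, 0], "turn": [0, 0, 0]}]'

```text
clock: 18.15
eef_pos: [553.8, -1.4, 142.9]
eef_rot: [-3.142, 0.0, -0.136]
wrist_force: [-0.4, -0.4, -4.1]
finger_gap: 29.6
```

```bash
python3 - <<'E'
from cell import *
from h import *
s=read_state();print(s["eef_pos"],s["eef_rot"],s["finger_gap"],s["wrist_force"],s["moment"])
w=camera("wrist");d=camera("side");np.save("w12.npy",[w,s,d],allow_pickle=True)
im=np.zeros((384,800,3),np.uint8);im[:,:400]=w["color"][:,56:456,::-1];im[:320,400:]=cv2.resize(d["color"][130:230,205:330,::-1],(400,320));cv2.imwrite("pics/w12.png",im)
E
```

```text
[553.80455225  -1.42287638 142.94982315] [-3.14153902e+00  4.57676394e-05 -1.36060391e-01] 29.59182225623036 [-0.44362855 -0.36157355 -4.09292423] [ 0.06958974  0.03704992 -0.05611272]
```

View pics/w12.png

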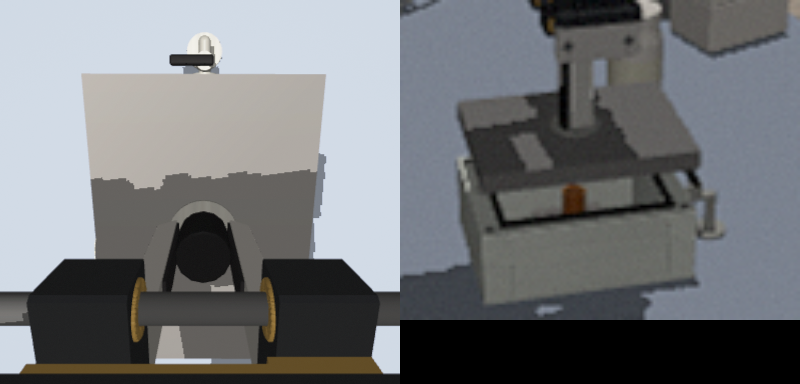

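Request:
arm_command --deltas '[{"xyz": [-0.0003, -0.0009, -0.01], "turn": [0, 0, -0.001]}, {"xyz": [0, 0, -0.01], "turn": [0, 0, 0]}, {"xyz": [0, 0, -0.004], "turn": [0, 0, 0]}, {"xyz": [0, 0, 0], "turn": [0, 0, 0]}, {"xyz": [0, 0, 0], "turn": [0, 0, 0]}]'

```text
clock: 18.88
eef_pos: [553.7, -3.0, 119.2]
eef_rot: [3.142, -0.0, -0.138]
wrist_force: [0.6, 1.1, -4.1]
finger_gap: 29.5
```

Request:
arm_command --deltas '[{"xyz": [0, 0, -0.003], "turn": [0, 0, 0]}, {"xyz": [0, 0, -0.002], "turn": [0, 0, 0]}, {"xyz": [0, 0, 0], "turn": [0, 0, 0]}]'

```text
clock: 19.25
eef_pos: [553.5, -3.0, 113.8]
eef_rot: [3.142, 0.0, -0.138]
wrist_force: [0.3, 0.0, -3.9]
finger_gap: 29.5
```

Request:
arm_command --deltas '[{"xyz": [0, 0.0004, -0.002], "turn": [0, 0, 0]}, {"xyz": [0, 0, -0.001], "turn": [0, 0, 0]}, {"xyz": [0, 0, 0], "turn": [0, 0, 0]}]'

```text
clock: 19.62
eef_pos: [553.5, -2.5, 111.0]
eef_rot: [-3.142, 0.0, -0.138]
wrist_force: [-1.7, 1.4, -1.0]
finger_gap: 29.6
```

Request:
arm_command --deltas '[{"xyz": [0, 0, -0.002], "turn": [0, 0, 0]}, {"xyz": [0, 0, 0], "turn": [0, 0, 0]}]'

```text
clock: 19.88
eef_pos: [553.2, -2.5, 108.5]
eef_rot: [-3.142, 0.001, -0.138]
wrist_force: [-4.1, 2.0, -3.1]
finger_gap: 29.4
```

Request:
arm_command --deltas '[{"xyz": [-0.0006, 0.0003, 0], "turn": [0, 0, 0]}, {"xyz": [0, 0, 0], "turn": [0, 0, 0]}]'

```text
clock: 20.12
eef_pos: [553.0, -2.4, 108.8]
eef_rot: [3.142, -0.0, -0.138]
wrist_force: [-0.6, 1.6, -4.9]
finger_gap: 29.3
```

```bash
python3 -c "
from cell import *
s=read_state();print(s['eef_pos'],s['eef_rot'],s['wrist_force'],s['moment'])"
```

```text
[552.97259171  -2.35076241 108.80383676] [ 3.14152365e+00 -1.48966930e-05 -1.38191161e-01] [-0.62302796  1.58958637 -4.91805779] [0.12706495 0.35711044 0.07825563]
```

Request:
arm_command --deltas '[{"xyz": [-0.0001, 0.0004, -0.001], "turn": [0, 0, 0]}, {"xyz": [0, 0, -0.001], "turn": [0, 0, 0]}, {"xyz": [0, 0, 0], "turn": [0, 0, 0]}]'

```text
clock: 20.5
eef_pos: [552.9, -2.0, 106.9]
eef_rot: [3.142, -0.0, -0.138]
wrist_force: [-1.3, -0.1, -4.1]
finger_gap: 29.3
```

```bash
python3 -c "
from cell import *
s=read_state();print(s['eef_pos'],s['eef_rot'],s['wrist_force'],s['moment'])"
```

```text
[552.89654878  -1.97319299 106.88440871] [ 3.14152257e+00 -7.65893768e-05 -1.38231018e-01] [-1.27496065 -0.14052604 -4.06428812] [-0.05351656  0.19534515  0.07448316]
```

Request:
arm_command --deltas '[{"xyz": [-0.0002, 0, -0.001], "turn": [0, 0, 0]}, {"xyz": [0, 0, -0.0005], "turn": [0, 0, 0]}, {"xyz": [0, 0, 0], "turn": [0, 0, 0]}]'

```text
clock: 20.88
eef_pos: [552.9, -2.0, 105.7]
eef_rot: [-3.142, -0.001, -0.138]
wrist_force: [-1.1, -1.8, 1.5]
finger_gap: 29.4
```

Request:
arm_command --deltas '[{"xyz": [0, 0, -0.0005], "turn": [0, 0, 0]}, {"xyz": [0, 0, -0.0005], "turn": [0, 0, 0]}, {"xyz": [0, 0, 0], "turn": [0, 0, 0]}]'

```text
clock: 21.25
eef_pos: [552.9, -2.0, 104.8]
eef_rot: [-3.142, -0.001, -0.138]
wrist_force: [-1.3, -1.6, 5.4]
finger_gap: 29.4
```

```bash
python3 -c "
from cell import *
s=read_state();print(s['eef_pos'],s['eef_rot'],s['wrist_force'],s['moment'])"
```

```text
[552.8781708   -1.960337   104.77560624] [-3.14156959e+00 -6.99609462e-04 -1.38256638e-01] [-1.31247997 -1.60997153  5.38569967] [-0.21558112  0.29812922  0.0825974 ]
```

Request:
arm_command --deltas '[{"xyz": [-0.0002, -0.0002, -0.0004], "turn": [0, 0, 0]}, {"xyz": [0, 0, -0.0004], "turn": [0, 0, 0]}, {"xyz": [0, 0, 0], "turn": [0, 0, 0]}, {"xyz": [0, 0, 0], "turn": [0, 0, 0]}]'

```text
clock: 21.75
eef_pos: [552.9, -2.0, 104.2]
eef_rot: [-3.141, -0.001, -0.138]
wrist_force: [-1.1, -0.2, 7.7]
finger_gap: 29.1
```

```bash
python3 - <<'E'
from cell import *
from h import *
s=read_state();print(s["clock"],s["eef_pos"],s["eef_rot"],s["finger_gap"],s["wrist_force"],s["moment"])
w=camera("wrist");d=camera("side");t=camera("top")
im=np.zeros((384,800,3),np.uint8);im[:,:400]=w["color"][:,56:456,::-1];im[:320,400:]=cv2.resize(d["color"][130:230,205:330,::-1],(400,320));cv2.imwrite("pics/w13.png",im)
cv2.imwrite("pics/s13.png",d["color"][:,:,::-1])
for i in range(4):
    camera("top");print(read_state()["wrist_force"].round(1),read_state()["eef_pos"].round(2))
E
```

```text
21.75 [552.86924179  -1.97811074 104.17465296] [-3.14122031e+00 -1.22493471e-03 -1.38187549e-01] 29.07564935497094 [-1.12648217 -0.15520894  7.68877539] [0.04798388 0.30839924 0.065622  ]
[-1.6  0.1  7.7] [552.86  -2.   104.17]
[-0.9  0.8  6.6] [552.85  -1.98 104.17]
[-0.8  0.4  6.8] [552.87  -1.98 104.19]
[-0.9  0.6  7.5] [552.86  -1.96 104.18]
```

View pics/w13.png

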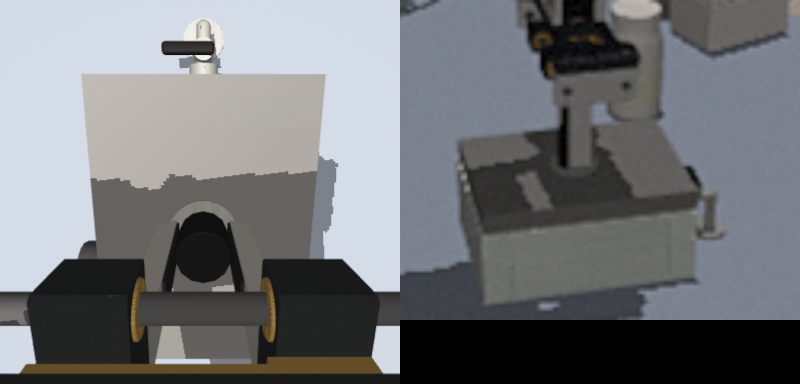

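View pics/s13.png

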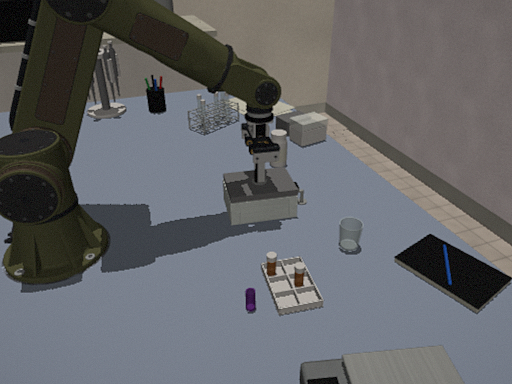

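The lid is flat on the chamber with the pins engaged, and the push is about 7 N. I'll add a little more squeeze for margin.

Request:
arm_command --deltas '[{"xyz": [0, 0, -0.0004], "turn": [0, 0, 0]}, {"xyz": [0, 0, 0], "turn": [0, 0, 0]}, {"xyz": [0, 0, 0], "turn": [0, 0, 0]}, {"xyz": [0, 0, 0], "turn": [0, 0, 0]}, {"xyz": [0, 0, 0], "turn": [0, 0, 0]}]'

```text
clock: 22.72
eef_pos: [552.9, -2.0, 103.9]
eef_rot: [-3.141, -0.001, -0.138]
wrist_force: [-2.1, 0.6, 8.4]
finger_gap: 29.3
```

```bash
python3 - <<'E'
from cell import *
for i in range(4):
    camera("top");s=read_state();print(s["wrist_force"].round(1),s["eef_pos"].round(2),s["finger_gap"])
E
```

```text
[-1.5 -0.4  8.3] [552.89  -1.95 103.9 ] 29.509105713549722
[-1.7 -0.1  8. ] [552.88  -1.99 103.88] 29.22000000906469
[-1.5  0.5  8.6] [552.89  -2.01 103.9 ] 28.86327445573211
[-2.2 -0.2  8.2] [552.87  -1.98 103.88] 29.641095959673585
```

```bash
python3 -c "
from cell import *
print(sign_off())"
```

```text
the job is handed in; nothing more can be done
None
```

I lowered the open vial into the chamber well and released it there. Then I set the lid over both pins and handed the job in at about 23 s, still holding the lid pressed down.

- **Vial:** it stood upright in the well in the wrist view after release, and again in the side view with the lid held above it. The lid covers it now, so I couldn't check it after that.
- **Lid and seal:** the last side picture showed the lid flat and flush on the chamber. The push was steady at about 8.3 N and the tool height put the underside at about 71 mm. Both agree with roughly 3 mm of seal squeeze.
- **Surroundings:** both capped vials were still in the tray, and the bottle and beaker looked undisturbed.
- **Small disagreements:** a sideways force of 1.5–2 N remained on the tool, probably light rubbing on the pins. The well and pin positions differed by 1–2 mm between the top and wrist cameras, so I followed the wrist readings and nudged the lid by force.

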